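# Stage the tubes and hold the cycler lid open

## Robot

A 7-joint arm with a two-finger parallel gripper is mounted at the origin on the work surface. World frame = base frame: x ahead of the robot, y to its left, z up, the work surface at z = 0. Lengths are in mm, angles in rad, forces in N, time in s.
With the tool pointing down it reaches from about 400 to 875 mm from the base axis. Payload 4.4 kg.
Tool frame: the origin (TCP) lies midway between the tips of the shut fingers; the grasp point (between the pads) lies 19 mm behind it (ctrl.grip_point_offset is the distance from the TCP to the grasp point, in mm); z points along the fingers, x is the direction in which the jaws open and shut, and the axes are right-handed (so a half turn about z gives the same grasp; the last joint's range is limited). The gripper opens to 85 mm and grips with 20 to 120 N. Pads are 22 mm wide; open, the fingers measure 114 mm over their backs; the gripper's body (76 mm by 85 mm) begins 54 mm behind the grasp point. The pads swing forward as they close: fully open they stand 13 mm farther back than shut.
Start: joints at [-1.26, 0.628, 0.038, 1.517, -0.027, 0.996, -0.02], TCP at [239.143, 604.424, 231.313] pointing down, gripper open.
Joint ranges: [-3.06, 3.06], [-0.37, 2.12], [-1.25, 1.32], [0.18, 2.47], [-1.1, 4.24], [0.23, 1.98], [-2.94, 2.94]. Speed limits (rad/s): [2.57, 2.57, 3.14, 3.14, 3.14, 3.14, 3.14].

## Interface

Orientations are given as [roll, pitch, yaw] about the fixed x, y, z axes, in that order (R = Rz(yaw) Ry(pitch) Rx(roll)).
In Python, from cell import ctrl, viewer gives the robot as it stands.
- The arm moves only by the tool apply_moves, never from a script. Its argument "series" is a list that holds one entry, the list of rows, each a list of 6 numbers: the shift along the tool's x, y, z normalised to -1 to 1, where 1 is 50 mm, then the turn, a rotation vector about the tool's x, y, z normalised to -1 to 1, where 1 is 6 degrees. In form: [[[tx, ty, tz, rx, ry, rz], ...]]. A call has exactly 5 rows; each row shifts and turns the commanded pose from where the row before left it, along the tool's axes as they then stand; what a row does not reach is not made up. A row lasts 1/8 s, in which the tool goes at most 62.5 mm and 10.7 degrees, less where a joint would pass 70% of its speed; a pose out of reach is approached as far as the arm can. A call with a number of a shift or a turn outside -1 to 1 is refused whole. A call with a gripper value outside its range is refused whole. "claw" is the gripper command: -1 is shut, 1 is fully open, values between are in proportion, set as the call begins (left out, the last holds). The fingers move at their own pace and stop on an object; the grip force is fixed at half the most. Time passes only in rows, so rows that do not move let the fingers close, or fill a call up. It gives the time, the measured TCP pose, the force and the opening at its end, in the units of the state.
- ctrl.read_state(): the state, without advancing time (a new reading comes with each control period).
- viewer.get_image(name): name is "side" or "top"; returns the picture (400x640x3 uint8, blue, green, red); there is no depth.
- viewer.camera_info(name): a dict with "K" (3x3 intrinsics, pixels), "R" (3x3) and "t" (3): a world point X has camera coordinates R X + t. Camera axes: x right, y down, z forward; pixel columns grow to the right and rows downward; lengths in mm; the calibration is good to about 2 mm. A picture is of the moment at which its call begins. camera_info takes no time and is no camera call.
- ctrl.finish_job(): hands the job in, once; it reports no verdict.
Trained networks look in the newest picture that a camera, given by its name, has taken for a name from the list of things; names that differ only in an ending like _2 or _b are one class to them, and where a whole thing is asked for, a point or a joint stands for the part that bears it (a point fixed in the world has none). Each returns a list of dicts, best first, with "score" (0 to 1); they miss things now and then, are a little off and sometimes report something else, mostly with a low value. They report only what shows in the picture. A call takes as long as a camera call. They do not tell look-alikes from the thing itself.
- viewer.find_in(camera, label): "location" ([column, row] as shares, 0 to 1, of the picture: columns of its width, rows of its height, amid what is visible of it).
The state is a dict: "clock": time; "qpos": joint angles; "qd": joint speeds; "tau": joint torques, N m; "eef_pos": TCP position; "tool_rot": TCP orientation; "force": force on the tool from outside, world axes, zero at the start; "torque": the same for the moment, N m; "width": finger opening in mm.
Only numpy, scipy, OpenCV 4.12 (cv2) and the standard library are available. Lean on these libraries where they do the work, as an engineer would, in place of code of your own. Each camera call takes 0.05 s, during which the arm holds its last target. There are 200 camera calls.

## Task

Get the thermal cycler ready for a colleague to load: set the orange tube carrier down gently, upright, centred and lengthwise on top of the narrow raised blue stand and let go of it. Then lift the cycler's lid (the green tab is its handle) without ever letting it slam, and hold it open at 45 degrees; it falls shut by itself, so the program finishes with the fingers holding the lid there, motionless, and the carrier standing on the stand. Leave the other things on the bench where they are.

Things in the scene. Friction and masses are not known exactly. Their poses are not given: they have to be found in the camera images.
- cycler: cream thermal cycler, fixed, 380 (x) x 240 (y) mm; origin at the centre of its underside; x from its front (dark screen, nearest the robot) to its rear (hinge), z up. The case under the lid is 116 mm high and starts 85 mm in front of the origin; in front of that, under the tab, lies the console, at most 80 mm high. The hinge housing at the rear is 163 mm high
- lid (a joint): lid angle, rad: 0 shut (at the start), grows as its front rises, stop at 1.40; 45 degrees is 0.785. The lid is a cream slab 225 mm long, 236 mm wide, 42 mm thick in front and 55 mm further back, 0.5 to 0.9 kg, hinged about a level axis along the cycler's y, 150 mm behind its origin, 120 mm above the bench. At every angle it falls shut when let go; 2 to 5 N at the tab lifts it
- lid_tab (a point): grip point on the green lift tab, 24 mm wide (y), 16 mm thick (z), that sticks out 57 mm from the middle of the lid's front: at mid width and thickness, 17 mm from the free end, 40 mm before the lid's front face, 275 mm before the hinge axis and 12 mm above it when shut (132 mm above the bench). Axes are the lid's (the cycler's when shut). Grip its sides from above; it can pivot in the grip
- carrier: loose orange tube carrier, a block 36 (x) x 100 (y, its long axis) x 30 (z) mm, 0.14 to 0.28 kg, with a row of eight white tubes with blue caps sticking up to 39 mm, no more than 5 mm off its middle line; origin at the centre of its underside, z up. Starts lying on the bench
- stand: narrow raised stand, fixed to the bench: blue foot 70 (x) x 100 (y) x 8 mm, blue upright plate 14 mm thick, flat aluminium top 24 (x) x 84 (y, its long axis) mm, 60 mm above the bench; origin at the centre of the foot's underside, z up. The carrier belongs on the top, long axis along long axis (either way round)
- mouse: grey computer mouse, loose, 100 x 58 x 30 mm; origin at the centre of its underside
- reagent: amber reagent bottle with a blue cap, loose, 56 mm across, 110 mm tall; origin at the centre of its underside
- beaker: white ceramic cup, loose, 68 mm across, 85 mm tall; origin at the centre of its underside
- tipbox: blue box with a grey cover (pipette tips), loose, 120 x 85 x 65 mm; origin at the centre of its underside
- marker: white marker pen with a red cap, loose, lying, 130 mm long, 15 mm thick; origin at bench level under its middle, x axis along it
- jar: small clear glass jar with a white cap, loose, 52 mm across, 60 mm tall; origin at the centre of its underside
Not all that is in view belongs to the job. What is shaped like the stand but pink is not meant.

How it is judged (in metres and radians):
On the way, in this order (a step that is already met when the one before it is completed fails the run):
1. the carrier stands on the stand's top, released, with the lid still shut (x of carrier in the frame of stand between -0.008 and 0.008 m and y of carrier in the frame of stand between -0.015 and 0.015 m and z of carrier in the frame of stand between 0.056 and 0.064 m and angle between the y axis of carrier and the y axis of stand, either way round below 0.17 rad and angle between carrier's own z axis and vertical below 0.1 rad and contact force between carrier and stand above 0.5 N and contact force between the fingers and carrier below 0.1 N and linear speed of carrier below 0.02 m/s and value of joint lid below 0.1 rad), for 0.3 s.
2. the fingers have lifted the lid past 30 degrees (value of joint lid above 0.52 rad and contact force between the fingers and lid above 0.5 N), for 0.1 s.
At the end, for the whole second after the job is handed in: The lid is held still by the fingers at 45 degrees (6 degrees either way) and nothing else carries it; the carrier rests released on the stand's top, upright, within 8 mm of centre across the top and 15 mm along it, its long axis within 10 degrees of the stand's (x of carrier in the frame of stand between -0.008 and 0.008 m and y of carrier in the frame of stand between -0.015 and 0.015 m and z of carrier in the frame of stand between 0.056 and 0.064 m and angle between the y axis of carrier and the y axis of stand, either way round below 0.17 rad and angle between carrier's own z axis and vertical below 0.1 rad and contact force between carrier and stand above 0.5 N and contact force between the fingers and carrier below 0.1 N and linear speed of carrier below 0.02 m/s and value of joint lid between 0.68 and 0.89 rad and velocity of joint lid between -0.05 and 0.05 rad/s and contact force between the fingers and lid above 0.5 N and contact force between each of carrier, mouse, reagent, beaker, tipbox, marker, jar and lid below 0.2 N); the arm keeps its last pose, push and grip.
It fails at once if the lid was let fall (closing faster than 3 rad/s) (velocity of joint lid below -3 rad/s).
It fails at once if the carrier was dropped or slammed onto the stand (over 60 N) (contact force between carrier and stand above 60 N).
It fails at once if the carrier was tipped over (angle between carrier's own z axis and vertical above 0.6 rad).
It fails at once if another thing on the bench was pushed away (over 30 mm) (distance of any of mouse, reagent, beaker, tipbox, marker, jar from where it was at the start of the episode above 0.03 m).
It also fails if it takes over 64 s, if anything falls off the work surface, if the arm or the gripper's body presses on something with over 40 N, if the wrist force passes 120 N, or if a joint passes its speed limit or range.

## Working session

There is one attempt and no reset: what is moved stays moved. The work goes in short steps, Python scripts to look and compute and a tool call to move; the robot and the scene stay as the last step left them, time stands still between calls to the robot, and variables do not carry over. Pictures are saved under pics/ and viewed, about 8 in all and at most 12, crops included, and the job is handed in when it is done.

Besides the shell and the picture viewer there is one more tool, called as name(argument=value, ...), one argument or row to a line, values as JSON. apply_moves: Moves the arm, as the interface text tells. Scaled input: -1 to 1 covers 50 mm each way for a shift and 6 degrees each way for a turn. Its arguments: {"type":"object","properties":{"series":{"type":"array","items":{"type":"array","items":{"type":"array","items":{"type":"number"}}}},"claw":{"type":"number"}},"required":["series"]}

```bash
mkdir -p pics
cat > h.py <<'E'
import numpy as np, cv2
from cell import ctrl, viewer
def snap(n,f):
    im=np.array(viewer.get_image(n)); cv2.imwrite('pics/'+f,im); return im
def ray(n,px):
    c=viewer.camera_info(n); K,R,t=[np.array(c[k],float) for k in('K','R','t')]
    return -R.T@t, R.T@np.linalg.solve(K,[px[0],px[1],1])
def onz(n,px,z):
    o,d=ray(n,px); return o+d*(z-o[2])/d[2]
def proj(n,X):
    c=viewer.camera_info(n); K,R,t=[np.array(c[k],float) for k in('K','R','t')]
    p=K@(R@np.array(X,float)+t); return p[:2]/p[2]
E
python3 - <<'E'
from h import *
np.set_printoptions(precision=1,suppress=True)
a=snap('top','t0.png'); b=snap('side','s0.png')
for n in('top','side'):
    o,_=ray(n,(320,200)); print(n,o, onz(n,(320,200),0))
    for l in('carrier','stand','lid_tab','cycler'):
        for r in viewer.find_in(n,l): print(n,l,np.array(r['location'])*[640,400],round(r['score'],2))
print(ctrl.read_state())
E
```

```text
top [ 341.1  -17.1 1600. ] [595.4 -53.9   0. ]
top carrier [401.1 244.2] 0.67
top stand [355.6 226. ] 0.63
top stand [410.8 197.8] 0.57
top lid_tab [240.4 199.8] 0.96
top cycler [244. 204.] 0.68
side [ 498.7  905.3 1012.8] [ 599.8 -168.6    0. ]
side carrier [359.9 175.6] 0.58
side stand [325.9 167.2] 0.68
side stand [343.  197.3] 0.55
side lid_tab [312.7 252.6] 0.92
side cycler [318.3 262.6] 0.67
{'clock': 0.5, 'qpos': array([-1.3,  0.6,  0. ,  1.5, -0. ,  1. , -0. ]), 'qd': array([-0., -0., -0., -0.,  0.,  0., -0.]), 'tau': array([ -0. , -56.3,   1.2, -19.4,   0. ,   0. ,  -0. ]), 'eef_pos': array([239.1, 604.4, 231.3]), 'tool_rot': array([-3.1,  0. ,  1.2]), 'force': array([ 0.4,  0.6, -0.2]), 'torque': array([ 0.1,  0. , -0. ]), 'width': 85.3955352288919}
```

View pics/t0.png

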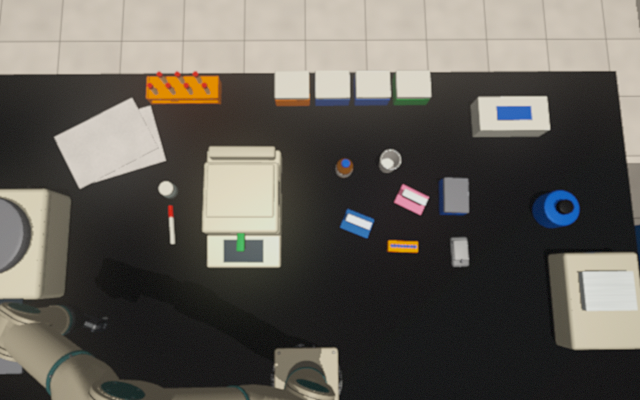

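View pics/s0.png

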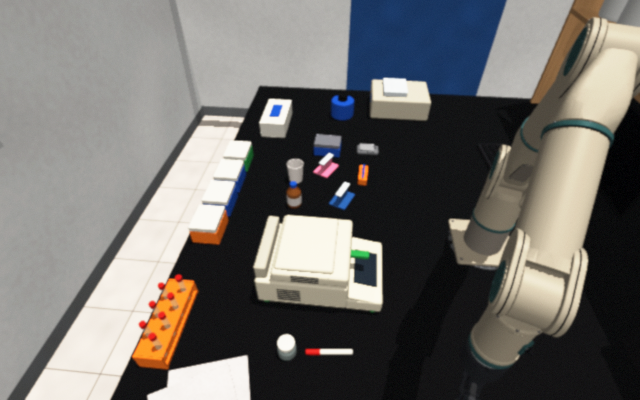

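The top view shows two stand look-alikes: blue at (357,223) and pink at (411,199). The blue one is meant. The orange carrier is at (403,246), and the orange rack at (183,90) isn't it. The green tab is at (240,242). I'll confirm with a crop and measure.

Run:
```python
from h import *
np.set_printoptions(precision=1,suppress=True)
a=cv2.imread('pics/t0.png'); b=cv2.imread('pics/s0.png')
A=cv2.resize(a[180:270,330:470],None,fx=5.5,fy=5.5,interpolation=cv2.INTER_CUBIC)[:300]
A=cv2.resize(a[185:270,330:445],(400,296),interpolation=cv2.INTER_CUBIC)
B=cv2.resize(b[140:225,290:405],(400,296),interpolation=cv2.INTER_CUBIC)
C=cv2.resize(a[225:275,200:290],(400,222),interpolation=cv2.INTER_CUBIC)
D=cv2.resize(b[235:285,310:400],(400,222),interpolation=cv2.INTER_CUBIC)
cv2.imwrite('pics/c0.png',np.vstack([np.hstack([A,B]),np.hstack([C,D])]))
def blobs(n,im,name,lo,hi,roi,z):
    hsv=cv2.cvtColor(cv2.resize(im,None,fx=4,fy=4,interpolation=cv2.INTER_CUBIC),cv2.COLOR_BGR2HSV)
    m=cv2.inRange(hsv,np.array(lo),np.array(hi)); k=np.zeros_like(m); x0,y0,x1,y1=[4*v for v in roi]; k[y0:y1,x0:x1]=m[y0:y1,x0:x1]
    c=max(cv2.findContours(k,0,1)[0],key=cv2.contourArea)
    p=(cv2.convexHull(c)[:,0]-1.5)/4
    w=np.array([onz(n,q,z)[:2] for q in p],np.float32); r=cv2.minAreaRect(w)
    M=cv2.moments(c); print(n,name,'rect',np.array(r[0]),np.array(r[1]),round(r[2],1),'corners',cv2.boxPoints(r).ravel(),'px',(np.array([M['m10'],M['m01']])/M['m00']-1.5)/4)
R1=(330,205,378,240); R2=(384,235,422,258)
S1=(325,178,360,215); S2=(352,160,375,190)
for n,im,st,ca,tb in(('top',a,R1,R2,(232,228,250,255)),('side',b,S1,S2,(348,245,375,262))):
    blobs(n,im,'standtop',(0,0,130),(180,70,255),st,60)
    blobs(n,im,'foot',(95,90,40),(130,255,255),st,8)
    blobs(n,im,'carrier',(5,120,90),(25,255,255),ca,30 if n=='top' else 15)
    blobs(n,im,'tab',(45,90,50),(80,255,255),tb,140)
```

```text
top standtop rect [ 512.8 -178.8] [90.3 28.7] 67.4 corners [ 482.2 -215.   508.8 -226.1  543.4 -142.6  516.9 -131.6] px [358.3 221.3]
top foot rect [ 512.7 -179.3] [109.   78.5] 67.6 corners [ 455.7 -214.7  528.3 -244.6  569.7 -143.8  497.1 -113.9] px [356.8 223.2]
top carrier rect [ 431.4 -328.8] [106.3  44.1] 87.3 corners [ 406.8 -380.9  450.9 -382.9  455.9 -276.8  411.8 -274.7] px [402.4 246. ]
top tab rect [442.9 200. ] [26.  57.1] 88.3 corners [414.  187.9 471.1 186.2 471.8 212.2 414.7 213.9] px [240.2 242.3]
side standtop rect [ 512.2 -178.1] [95.3 31.1] 67.8 corners [ 479.8 -216.4  508.6 -228.1  544.7 -139.9  515.9 -128.1] px [342.2 188.9]
side foot rect [ 511.9 -179.5] [121.   82.2] 67.0 corners [ 450.4 -219.1  526.1 -251.2  573.4 -139.9  497.7 -107.7] px [341.9 200.3]
side carrier rect [ 430.6 -333.6] [144.1  46.3] 87.2 corners [ 403.9 -404.5  450.2 -406.7  457.2 -262.7  410.9 -260.5] px [362.5 175.2]
side tab rect [442.3 207.8] [33. 58.] 88.0 corners [412.7 192.3 470.7 190.3 471.9 223.3 413.8 225.2] px [360.  254.4]
```

View pics/c0.png

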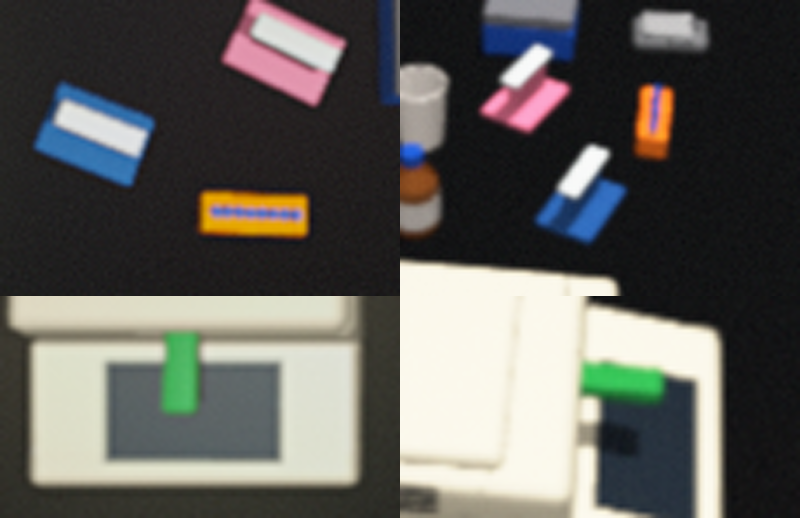

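```bash
cat >> h.py <<'E'
from scipy.spatial.transform import Rotation as Ro
def rpy(roll,pitch,yaw): return Ro.from_euler('xyz',[roll,pitch,yaw])
def down(yawdeg): return rpy(np.pi,0,np.radians(yawdeg))
def plan(wps,start=None,ms=45,mr=5.5):
    """wps: [(pos, Rotation)]; prints rows rounded to .01, rounding carried over"""
    s=ctrl.read_state(); p,R=(np.array(s['eef_pos']),rpy(*s['tool_rot'])) if start is None else start
    rows=[]
    for P,Q in wps:
        P=np.array(P,float); rv=(Q*R.inv()).as_rotvec()
        n=max(1,int(np.ceil(max(np.abs(P-p).max()/ms,np.linalg.norm(P-p)/ms,np.degrees(np.linalg.norm(rv))/mr))))
        p0,R0=p,R
        for i in range(1,n+1):
            Pi=p0+(P-p0)*i/n; Qi=Ro.from_rotvec(rv*i/n)*R0
            t=R.inv().apply(Pi-p)/50; r=np.degrees((R.inv()*Qi).as_rotvec())/6
            row=np.round(np.r_[t,r],2); rows.append(row)
            p=p+R.apply(row[:3]*50); R=R*Ro.from_rotvec(np.radians(row[3:]*6))
    for i,r in enumerate(rows):
        print([float(v)+0 for v in r],',' if (i+1)%5 else '\n')
    print(len(rows),'end',p,np.degrees(R.as_euler('xyz')))
    return p,R
E
python3 - <<'E'
from h import *
np.set_printoptions(precision=2,suppress=True)
s=ctrl.read_state(); print(s['tool_rot'],s['eef_pos'],s['clock'])
plan([((460,300,240),down(30)),((460,-150,210),down(0)),((432,-329,130),down(-2.7))])
E
```

```text
[-3.14  0.    1.19] [239.11 604.4  231.27] 0.5
[-0.45, 0.71, -0.02, 0.0, 0.0, 0.71] ,
[-0.39, 0.73, -0.02, 0.0, 0.0, 0.71] ,
[-0.34, 0.77, -0.02, 0.0, 0.0, 0.71] ,
[-0.28, 0.78, -0.02, 0.0, 0.0, 0.72] ,
[-0.22, 0.81, -0.02, 0.0, 0.0, 0.71] 

[-0.17, 0.82, -0.02, 0.0, 0.0, 0.71] ,
[-0.09, 0.83, -0.02, 0.0, 0.0, 0.71] ,
[-0.04, 0.83, -0.02, 0.0, 0.0, 0.71] ,
[0.02, 0.84, -0.01, 0.0, 0.0, 0.71] ,
[-0.41, 0.71, 0.05, 0.0, 0.0, 0.45] 

[-0.37, 0.73, 0.06, 0.0, 0.0, 0.46] ,
[-0.34, 0.74, 0.05, 0.0, 0.0, 0.45] ,
[-0.31, 0.76, 0.06, 0.0, 0.0, 0.46] ,
[-0.27, 0.77, 0.05, 0.0, 0.0, 0.45] ,
[-0.23, 0.79, 0.05, 0.0, 0.0, 0.46] 

[-0.19, 0.79, 0.06, 0.0, 0.0, 0.45] ,
[-0.15, 0.81, 0.05, 0.0, 0.0, 0.46] ,
[-0.12, 0.81, 0.06, 0.0, 0.0, 0.45] ,
[-0.08, 0.81, 0.05, 0.0, 0.0, 0.46] ,
[-0.04, 0.82, 0.06, 0.0, 0.0, 0.45] 

[-0.11, 0.72, 0.32, 0.0, 0.0, 0.09] ,
[-0.11, 0.71, 0.32, 0.0, 0.0, 0.09] ,
[-0.09, 0.72, 0.32, 0.0, 0.0, 0.09] ,
[-0.1, 0.72, 0.32, 0.0, 0.0, 0.09] ,
[-0.08, 0.72, 0.32, 0.0, 0.0, 0.09] 

25 end [ 431.97 -329.2   129.8 ] [180.     0.    -2.69]
```

apply_moves(
  series=[
    [[-0.45,0.71,-0.02,0,0,0.71],[-0.39,0.73,-0.02,0,0,0.71],[-0.34,0.77,-0.02,0,0,0.71],[-0.28,0.78,-0.02,0,0,0.72],[-0.22,0.81,-0.02,0,0,0.71]],
  ],
  claw=1,
)

```text
clock: 1.12
eef_pos: [362.8, 434.4, 236.6]
tool_rot: [-3.141, -0.001, 0.819]
force: [0.5, -0.5, 0.0]
width: 85.1
```

apply_moves(
  series=[
    [[-0.17,0.82,-0.02,0,0,0.71],[-0.09,0.83,-0.02,0,0,0.71],[-0.04,0.83,-0.02,0,0,0.71],[0.02,0.84,-0.01,0,0,0.71],[-0.41,0.71,0.05,0,0,0.45]],
  ],
)

```text
clock: 1.75
eef_pos: [462.1, 257.9, 237.6]
tool_rot: [3.141, -0.003, 0.474]
force: [-0.7, -0.6, -1.2]
width: 85.5
```

apply_moves(
  series=[
    [[-0.37,0.73,0.06,0,0,0.46],[-0.34,0.74,0.05,0,0,0.45],[-0.31,0.76,0.06,0,0,0.46],[-0.27,0.77,0.05,0,0,0.45],[-0.23,0.79,0.05,0,0,0.46]],
  ],
)

```text
clock: 2.38
eef_pos: [459.9, 53.2, 224.0]
tool_rot: [-3.142, -0.001, 0.237]
force: [1.0, 0.4, 0.3]
width: 84.9
```

apply_moves(
  series=[
    [[-0.19,0.79,0.06,0,0,0.45],[-0.15,0.81,0.05,0,0,0.46],[-0.12,0.81,0.06,0,0,0.45],[-0.08,0.81,0.05,0,0,0.46],[-0.04,0.82,0.06,0,0,0.45]],
  ],
)

```text
clock: 3.0
eef_pos: [460.1, -151.4, 210.0]
tool_rot: [-3.142, -0.001, -0.001]
force: [1.2, 0.5, -0.3]
width: 85.4
```

apply_moves(
  series=[
    [[-0.11,0.72,0.32,0,0,0.09],[-0.11,0.71,0.32,0,0,0.09],[-0.09,0.72,0.32,0,0,0.09],[-0.1,0.72,0.32,0,0,0.09],[-0.08,0.72,0.32,0,0,0.09]],
  ],
)

```text
clock: 3.62
eef_pos: [432.1, -330.4, 129.4]
tool_rot: [3.141, -0.001, -0.047]
force: [0.1, -0.3, 0.2]
width: 85.4
```

apply_moves(
  series=[
    [[0,0,0.7,0,0,0],[0,0,0.7,0,0,0],[0,0,0.6,0,0,0],[0,0,0.3,0,0,0],[0,0,0.2,0,0,0]],
  ],
)

```text
clock: 4.25
eef_pos: [432.2, -329.4, 4.4]
tool_rot: [3.141, -0.0, -0.047]
force: [0.7, -0.3, 0.2]
width: 85.3
```

apply_moves(
  series=[
    [[0,0,0,0,0,0],[0,0,0,0,0,0],[0,0,0,0,0,0],[0,0,0,0,0,0],[0,0,0,0,0,0]],
  ],
  claw=-1,
)

```text
clock: 4.88
eef_pos: [432.6, -329.6, 5.9]
tool_rot: [3.141, -0.002, -0.047]
force: [-1.0, -0.1, 6.1]
width: 35.1
```

Run:
```python
from h import *
a=snap('top','t1.png'); b=snap('side','s1.png')
A=cv2.resize(a[185:285,330:445],(400,348),interpolation=cv2.INTER_CUBIC)
B=cv2.resize(b[120:220,300:415],(400,348),interpolation=cv2.INTER_CUBIC)
cv2.imwrite('pics/c1.png',np.hstack([A,B])); s=ctrl.read_state(); print(s['eef_pos'],s['width'],s['force'])
```

```text
[ 432.60300113 -329.58216616    5.86357293] 34.90836804825512 [-0.61674323  0.48083424  5.87816243]
```

View pics/c1.png

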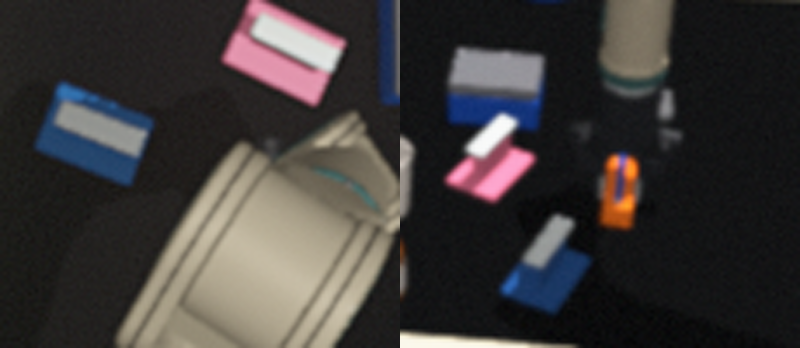

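Run:
```python
from h import *
np.set_printoptions(precision=2,suppress=True)
s=plan([((432.5,-329.5,145),rpy(*ctrl.read_state()['tool_rot'])),((512.5,-178.7,135),down(-22.5)),((512.5,-178.7,85),down(-22.5))],ms=40)
```

```text
[0.0, 0.0, -0.7, 0.0, 0.0, 0.0] ,
[0.0, 0.0, -0.69, 0.0, 0.0, 0.0] ,
[0.0, 0.0, -0.7, 0.0, 0.0, 0.0] ,
[0.0, 0.0, -0.69, 0.0, 0.0, 0.0] ,
[0.29, -0.62, 0.04, 0.0, 0.0, 0.66] 

[0.25, -0.63, 0.04, 0.0, -0.01, 0.66] ,
[0.2, -0.66, 0.04, 0.0, 0.0, 0.66] ,
[0.16, -0.66, 0.04, 0.0, 0.0, 0.66] ,
[0.11, -0.67, 0.04, 0.01, -0.01, 0.66] ,
[0.0, 0.0, 0.5, 0.0, 0.0, 0.0] 

[0.0, 0.0, 0.5, 0.0, 0.0, 0.0] ,
11 end [ 512.21 -178.77   84.81] [-179.97    0.02  -22.49]
```

apply_moves(
  series=[
    [[0,0,-0.7,0,0,0],[0,0,-0.7,0,0,0],[0,0,-0.7,0,0,0],[0,0,-0.7,0,0,0],[0.29,-0.62,0.04,0,0,0.66]],
  ],
)

```text
clock: 5.6
eef_pos: [448.3, -302.8, 146.1]
tool_rot: [3.137, -0.006, -0.123]
force: [0.5, 0.4, -2.1]
width: 34.8
```

apply_moves(
  series=[
    [[0.25,-0.63,0.04,0,0,0.66],[0.2,-0.66,0.04,0,0,0.66],[0.16,-0.66,0.04,0,0,0.66],[0.11,-0.67,0.04,0,0,0.66],[0,0,0.4,0,0,0]],
  ],
)

```text
clock: 6.22
eef_pos: [514.5, -174.7, 115.3]
tool_rot: [-3.139, -0.002, -0.387]
force: [0.5, -1.1, -1.3]
width: 34.9
```

apply_moves(
  series=[
    [[0,0,0.4,0,0,0],[0,0,0.2,0,0,0],[0,0,0,0,0,0],[0,0,0,0,0,0],[0,0,0,0,0,0]],
  ],
)

```text
clock: 6.85
eef_pos: [512.3, -178.8, 85.5]
tool_rot: [-3.141, -0.001, -0.393]
force: [0.2, 0.6, -1.6]
width: 35.1
```

Run:
```python
from h import *
np.set_printoptions(precision=2,suppress=True)
a=snap('top','t2.png'); b=snap('side','s2.png')
A=cv2.resize(a[185:285,320:435],(400,348),interpolation=cv2.INTER_CUBIC)
B=cv2.resize(b[140:225,295:393],(400,348),interpolation=cv2.INTER_CUBIC)
cv2.imwrite('pics/c2.png',np.hstack([A,B])); s=ctrl.read_state(); print(s['eef_pos'],s['tool_rot'],s['width'],s['force'],s['clock'])
```

```text
[ 512.11 -178.65   85.3 ] [-3.14 -0.   -0.39] 35.27930464341617 [ 0.41 -0.45 -1.18] 6.95
```

View pics/c2.png

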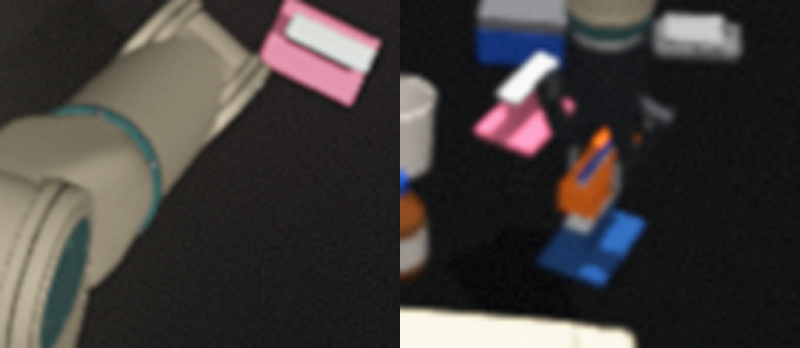

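The side crop shows the carrier held level right above the stand, with its long axis aligned. Next I lower it gently.

apply_moves(
  series=[
    [[0,0,0.12,0,0,0],[0,0,0.1,0,0,0],[0,0,0.08,0,0,0],[0,0,0.04,0,0,0],[0,0,0.02,0,0,0]],
  ],
)

```text
clock: 7.58
eef_pos: [511.7, -178.6, 66.6]
tool_rot: [3.142, 0.0, -0.393]
force: [0.2, 0.0, -2.5]
width: 34.9
```

apply_moves(
  series=[
    [[0,0,0.02,0,0,0],[0,0,0,0,0,0],[0,0,0.02,0,0,0],[0,0,0,0,0,0],[0,0,0,0,0,0]],
  ],
)

```text
clock: 8.2
eef_pos: [511.9, -178.6, 65.9]
tool_rot: [-3.141, -0.001, -0.393]
force: [-2.5, 1.3, 8.6]
width: 34.8
```

apply_moves(
  series=[
    [[0,0,0,0,0,0],[0,0,0,0,0,0],[0,0,0,0,0,0],[0,0,0,0,0,0],[0,0,0,0,0,0]],
  ],
  claw=0.5,
)

```text
clock: 8.82
eef_pos: [511.7, -178.5, 64.7]
tool_rot: [3.142, 0.0, -0.393]
force: [0.2, -0.2, -0.7]
width: 64.1
```

apply_moves(
  series=[
    [[0,0,-0.1,0,0,0],[0,0,-0.4,0,0,0],[0,0,-0.8,0,0,0],[0,0,-0.9,0,0,0],[0,0,-0.9,0,0,0]],
  ],
)

```text
clock: 9.45
eef_pos: [511.5, -178.5, 221.5]
tool_rot: [3.142, 0.0, -0.393]
force: [-0.3, -0.5, -0.0]
width: 64.0
```

Run:
```python
from h import *
np.set_printoptions(precision=2,suppress=True)
plan([((470,100,250),down(35)),((434,200,190),down(88.3))],ms=45)
```

```text
[-0.26, -0.44, -0.05, 0.0, 0.0, -0.87] ,
[-0.23, -0.46, -0.05, 0.0, 0.0, -0.87] ,
[-0.18, -0.48, -0.06, 0.0, 0.0, -0.87] ,
[-0.13, -0.49, -0.05, 0.0, 0.0, -0.88] ,
[-0.09, -0.51, -0.05, 0.0, 0.0, -0.87] 

[-0.04, -0.51, -0.05, 0.0, 0.0, -0.87] ,
[0.0, -0.51, -0.05, 0.0, 0.0, -0.87] ,
[0.05, -0.51, -0.06, 0.0, 0.0, -0.87] ,
[0.1, -0.5, -0.05, 0.0, 0.0, -0.87] ,
[0.14, -0.49, -0.05, 0.0, 0.0, -0.87] 

[0.18, -0.48, -0.05, 0.0, 0.0, -0.87] ,
[0.06, -0.21, 0.12, 0.0, 0.0, -0.89] ,
[0.07, -0.19, 0.12, 0.0, 0.0, -0.89] ,
[0.09, -0.2, 0.12, 0.0, 0.0, -0.89] ,
[0.11, -0.18, 0.12, 0.0, 0.0, -0.88] 

[0.13, -0.17, 0.12, 0.0, 0.0, -0.89] ,
[0.14, -0.16, 0.12, 0.0, 0.0, -0.89] ,
[0.16, -0.14, 0.12, 0.0, 0.0, -0.89] ,
[0.17, -0.13, 0.12, 0.0, 0.0, -0.89] ,
[0.18, -0.11, 0.12, 0.0, 0.0, -0.89] 

[0.19, -0.1, 0.12, 0.0, 0.0, -0.89] ,
21 end [433.96 200.11 189.96] [-179.99    0.     88.32]
```

apply_moves(
  series=[
    [[-0.26,-0.44,-0.05,0,0,-0.87],[-0.23,-0.46,-0.05,0,0,-0.87],[-0.18,-0.48,-0.06,0,0,-0.87],[-0.13,-0.49,-0.05,0,0,-0.88],[-0.09,-0.51,-0.05,0,0,-0.87]],
  ],
)

```text
clock: 10.07
eef_pos: [491.9, -49.6, 232.1]
tool_rot: [-3.141, 0.002, 0.071]
force: [-0.3, -0.3, -0.5]
width: 63.6
```

apply_moves(
  series=[
    [[-0.04,-0.51,-0.05,0,0,-0.87],[0,-0.51,-0.05,0,0,-0.87],[0.05,-0.51,-0.06,0,0,-0.87],[0.1,-0.5,-0.05,0,0,-0.87],[0.14,-0.49,-0.05,0,0,-0.87]],
  ],
)

```text
clock: 10.7
eef_pos: [474.0, 76.2, 246.0]
tool_rot: [3.142, -0.0, 0.526]
force: [0.4, 0.4, 0.5]
width: 64.2
```

apply_moves(
  series=[
    [[0.18,-0.48,-0.05,0,0,-0.87],[0.06,-0.21,0.12,0,0,-0.89],[0.07,-0.19,0.12,0,0,-0.89],[0.09,-0.2,0.12,0,0,-0.89],[0.11,-0.18,0.12,0,0,-0.88]],
  ],
)

```text
clock: 11.32
eef_pos: [455.2, 141.0, 224.2]
tool_rot: [-3.142, -0.0, 0.989]
force: [0.7, -0.4, 0.3]
width: 64.3
```

apply_moves(
  series=[
    [[0.13,-0.17,0.12,0,0,-0.89],[0.14,-0.16,0.12,0,0,-0.89],[0.16,-0.14,0.12,0,0,-0.89],[0.17,-0.13,0.12,0,0,-0.89],[0.18,-0.11,0.12,0,0,-0.89]],
  ],
)

```text
clock: 11.95
eef_pos: [437.6, 191.2, 194.2]
tool_rot: [3.142, -0.0, 1.454]
force: [0.7, -0.9, 0.7]
width: 64.1
```

apply_moves(
  series=[
    [[0.19,-0.1,0.12,0,0,-0.89],[0,0,0,0,0,0],[0,0,0,0,0,0],[0,0,0,0,0,0],[0,0,0,0,0,0]],
  ],
)

```text
clock: 12.58
eef_pos: [434.4, 199.8, 188.5]
tool_rot: [3.141, -0.0, 1.541]
force: [0.6, 0.2, 0.1]
width: 64.1
```

Run:
```python
from h import *
np.set_printoptions(precision=3,suppress=True)
a=snap('top','t3.png'); b=snap('side','s3.png')
A=cv2.resize(a[185:270,330:428],(400,348),interpolation=cv2.INTER_CUBIC)
B=cv2.resize(b[140:225,295:393],(400,348),interpolation=cv2.INTER_CUBIC)
C=cv2.resize(b[205:285,310:400],(400,250),interpolation=cv2.INTER_CUBIC)
D=cv2.resize(a[205:285,200:290],(400,250),interpolation=cv2.INTER_CUBIC)
cv2.imwrite('pics/c3.png',np.vstack([np.hstack([A,B]),np.hstack([D,C])])); s=ctrl.read_state(); print(s['eef_pos'],s['tool_rot'],s['qpos'],s['clock'])
for n,im,roi in(('top',a,(335,200,385,245)),('side',b,(320,165,362,215))):
    hsv=cv2.cvtColor(cv2.resize(im,None,fx=4,fy=4,interpolation=cv2.INTER_CUBIC),cv2.COLOR_BGR2HSV)
    m=cv2.inRange(hsv,(5,120,90),(25,255,255)); k=np.zeros_like(m); x0,y0,x1,y1=[4*v for v in roi]; k[y0:y1,x0:x1]=m[y0:y1,x0:x1]
    cs=cv2.findContours(k,0,1)[0]
    if cs:
        c=max(cs,key=cv2.contourArea); w=np.array([onz(n,q,90)[:2] for q in (cv2.convexHull(c)[:,0]-1.5)/4],np.float32); print(n,cv2.minAreaRect(w))
```

```text
[434.279 199.893 188.406] [ 3.141 -0.     1.541] [-0.498  0.449  0.011  2.032 -0.007  0.661  1.059] 12.675
top ((509.3374938964844, -178.36148071289062), (107.17831420898438, 43.54209518432617), 67.76591491699219)
side ((509.9397277832031, -167.4820098876953), (133.43325805664062, 53.86369705200195), 67.02783966064453)
```

View pics/c3.png

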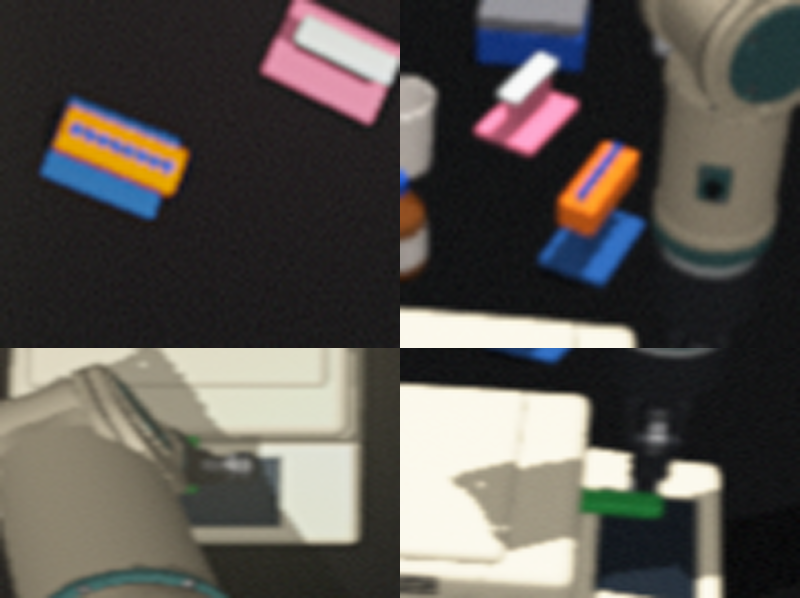

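The carrier stands upright and centred on the blue stand (crop, about (115,150)), offset roughly 1–3 mm. The jaws straddle the green tab, so I go down and grip.

apply_moves(
  series=[
    [[0,0,0.5,0,0,0],[0,0,0.5,0,0,0],[0,0,0.4,0,0,0],[0,0,0.16,0,0,0],[0,0,0,0,0,0]],
  ],
)

```text
clock: 13.3
eef_pos: [434.0, 199.9, 110.1]
tool_rot: [-3.141, 0.0, 1.542]
force: [0.4, 0.3, -0.4]
width: 64.1
```

apply_moves(
  series=[
    [[0,0,0,0,0,0],[0,0,0,0,0,0],[0,0,0,0,0,0],[0,0,0,0,0,0],[0,0,0,0,0,0]],
  ],
  claw=-1,
)

```text
clock: 13.92
eef_pos: [434.6, 201.0, 111.2]
tool_rot: [3.14, -0.001, 1.544]
force: [-1.6, 1.2, 6.4]
width: 23.2
```

```bash
cat > arc.py <<'E'
from h import *
import sys
np.set_printoptions(precision=2,suppress=True)
def arc(R0,p0,deg0,deg1,n,ratio=1.0,yaw=-1.7):
    # lid rotates about axis through hinge; grip point 19 behind TCP
    ax=np.array([np.cos(np.radians(yaw)),np.sin(np.radians(yaw)),0]); yy=np.array([-ax[1],ax[0],0])
    g0=np.array(p0)-R0.apply([0,0,19.])
    r=-275*ax+np.array([0,0,12.]); h=g0-Ro.from_rotvec(yy*np.radians(deg0)).apply(r)
    print('hinge',h)
    out=[]
    for d in np.linspace(deg0,deg1,n+1)[1:]:
        g=h+Ro.from_rotvec(yy*np.radians(d)).apply(r)
        Q=Ro.from_rotvec(yy*np.radians((d-deg0)*ratio))*R0
        out.append((g+Q.apply([0,0,19.]),Q))
    return out
E
python3 - <<'E'
from arc import *
s=ctrl.read_state(); p,R=np.array(s['eef_pos']),rpy(*s['tool_rot']); print(p,s['width'],s['force'])
plan(arc(R,p,0,45,20,0.85),ms=60,mr=8)
E
```

```text
[434.64 201.04 111.19] 23.17693889296562 [-1.59  1.23  6.4 ]
hinge [709.48 192.86 118.19]
[0.0, 0.0, -0.22, 0.32, 0.0, 0.0] ,
[0.0, 0.0, -0.21, 0.32, 0.0, 0.0] ,
[0.0, 0.01, -0.22, 0.32, 0.0, 0.0] ,
[0.0, 0.0, -0.21, 0.31, 0.0, 0.0] ,
[0.0, 0.01, -0.22, 0.32, 0.0, 0.0] 

[0.0, 0.01, -0.21, 0.32, 0.0, 0.0] ,
[0.0, 0.01, -0.22, 0.32, 0.01, 0.0] ,
[0.0, 0.01, -0.21, 0.32, 0.0, 0.0] ,
[0.0, 0.01, -0.22, 0.32, 0.0, 0.0] ,
[0.0, 0.01, -0.21, 0.32, 0.0, 0.0] 

[0.0, 0.01, -0.22, 0.32, 0.0, 0.0] ,
[0.0, 0.02, -0.21, 0.31, 0.0, 0.01] ,
[0.0, 0.02, -0.22, 0.32, 0.0, 0.0] ,
[0.0, 0.01, -0.21, 0.32, 0.0, 0.0] ,
[0.0, 0.02, -0.22, 0.32, 0.0, 0.0] 

[0.0, 0.02, -0.21, 0.32, 0.0, 0.0] ,
[0.0, 0.02, -0.21, 0.32, 0.0, 0.0] ,
[0.0, 0.03, -0.22, 0.32, 0.0, 0.0] ,
[0.0, 0.02, -0.21, 0.32, 0.01, 0.0] ,
[0.01, 0.03, -0.21, 0.31, 0.0, 0.0] 

20 end [511.88 198.99 305.94] [-141.87   -0.17   88.34]
```

apply_moves(
  series=[
    [[0,0,-0.22,0.32,0,0],[0,0,-0.21,0.32,0,0],[0,0.01,-0.22,0.32,0,0],[0,0,-0.21,0.32,0,0],[0,0.01,-0.22,0.32,0,0]],
  ],
)

```text
clock: 14.55
eef_pos: [438.5, 201.0, 164.1]
tool_rot: [-2.973, -0.001, 1.543]
force: [1.6, 3.8, -5.4]
width: 23.0
```

Run:
```python
from h import *
np.set_printoptions(precision=3,suppress=True)
s=ctrl.read_state(); print(s['eef_pos'],s['tool_rot'],s['qpos'],s['force'],s['torque'],s['width'])
b=snap('side','s4.png')
cv2.imwrite('pics/c4.png',cv2.resize(b[180:320,230:430],(800,560),interpolation=cv2.INTER_CUBIC))
```

```text
[438.537 200.99  164.089] [-2.973 -0.001  1.543] [-0.394  0.563 -0.058  1.91  -0.064  0.82   1.145] [ 1.643  3.829 -5.417] [ 0.577 -0.112  0.287] 23.01485190595893
```

View pics/c4.png

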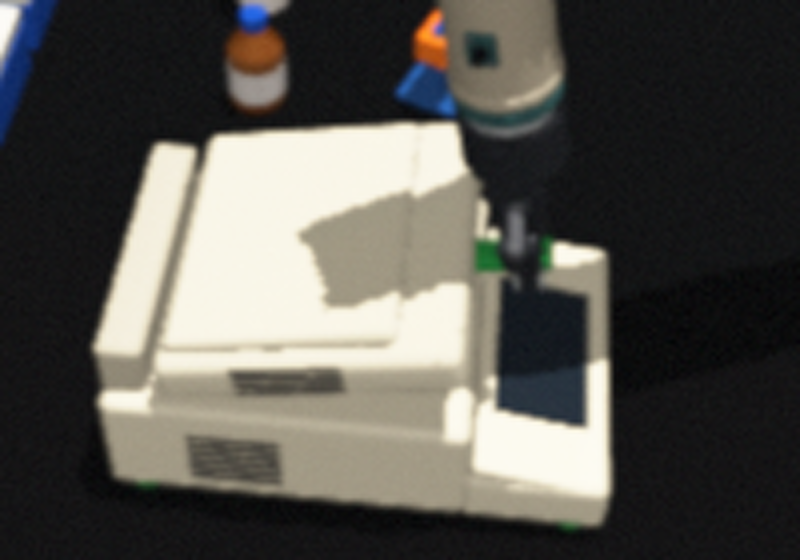

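The lid is rising, with the fingers holding the tab (crop (520,250)). Forces are low, so I continue along the arc.

apply_moves(
  series=[
    [[0,0.01,-0.21,0.32,0,0],[0,0.01,-0.22,0.32,0,0],[0,0.01,-0.21,0.32,0,0],[0,0.01,-0.22,0.32,0,0],[0,0.01,-0.21,0.32,0,0]],
  ],
)

```text
clock: 15.22
eef_pos: [452.5, 200.9, 215.0]
tool_rot: [-2.804, -0.002, 1.543]
force: [-0.5, 5.0, -5.3]
width: 23.3
```

apply_moves(
  series=[
    [[0,0.01,-0.22,0.32,0,0],[0,0.02,-0.21,0.31,0,0],[0,0.02,-0.22,0.32,0,0],[0,0.01,-0.21,0.32,0,0],[0,0.02,-0.22,0.32,0,0]],
  ],
)

```text
clock: 15.85
eef_pos: [476.6, 200.6, 263.2]
tool_rot: [-2.635, -0.002, 1.543]
force: [-2.0, 4.1, -4.5]
width: 22.8
```

Run:
```python
from arc import *
s=ctrl.read_state(); print(s['eef_pos'],s['tool_rot'],s['qpos'],s['force'],s['torque'],s['width'])
p,R=np.array(s['eef_pos']),rpy(*s['tool_rot'])
g=p-R.apply([0,0,19.]); v=g-[709.48,192.86,118.19]; print('g',g,'r',np.hypot(np.hypot(v[0],v[1]),v[2]),'lid deg',np.degrees(np.arctan2(v[2],np.hypot(v[0],v[1])))-2.5)
```

```text
[476.62 200.63 263.17] [-2.64 -0.    1.54] [-0.29  0.68 -0.08  1.45 -0.14  1.49  1.22] [-1.96  4.05 -4.48] [ 0.84  0.04 -0.14] 22.77438603754298
g [485.82 200.34 279.79] r 276.027258912764 lid deg 33.33351055041076
```

apply_moves(
  series=[
    [[0,0.02,-0.21,0.32,0,0],[0,0.02,-0.21,0.32,0,0],[0,0.03,-0.22,0.32,0,0],[0,0.02,-0.21,0.32,0,0],[0,0.03,-0.21,0.32,0,0]],
  ],
)

```text
clock: 16.48
eef_pos: [509.4, 200.3, 305.3]
tool_rot: [-2.465, -0.004, 1.544]
force: [-5.4, 4.7, 0.6]
width: 23.4
```

apply_moves(
  series=[
    [[0,0,0,0,0,0],[0,0,0,0,0,0],[0,0,0,0,0,0],[0,0,0,0,0,0],[0,0,0,0,0,0]],
  ],
)

```text
clock: 17.1
eef_pos: [509.2, 200.2, 305.0]
tool_rot: [-2.466, -0.003, 1.544]
force: [-5.2, 5.2, 0.6]
width: 22.8
```

Run:
```python
from arc import *
s=ctrl.read_state(); print(s['eef_pos'],s['tool_rot'],s['qpos'],s['qd'],s['force'],s['torque'],s['width'],s['clock'])
p,R=np.array(s['eef_pos']),rpy(*s['tool_rot'])
g=p-R.apply([0,0,19.]); v=g-[709.48,192.86,118.19]; print('lid deg',np.degrees(np.arctan2(v[2],np.hypot(v[0],v[1])))-2.5)
a=snap('top','t5.png');b=snap('side','s5.png')
c=cv2.resize(b[120:320,220:440],(440,400),interpolation=cv2.INTER_CUBIC); d=cv2.resize(a[140:280,200:380],(360,280),interpolation=cv2.INTER_CUBIC)
cv2.imwrite('pics/c5.png',np.hstack([c,np.vstack([d,np.zeros((120,360,3),np.uint8)])]))
```

```text
[509.19 200.24 305.05] [-2.47 -0.    1.54] [-0.26  0.8  -0.09  1.17 -0.17  1.81  1.22] [-0.  0.  0. -0.  0. -0.  0.] [-5.2   5.2   0.56] [ 0.81  0.7  -0.39] 22.841337007486672 17.1
lid deg 44.4280417207552
```

View pics/c5.png

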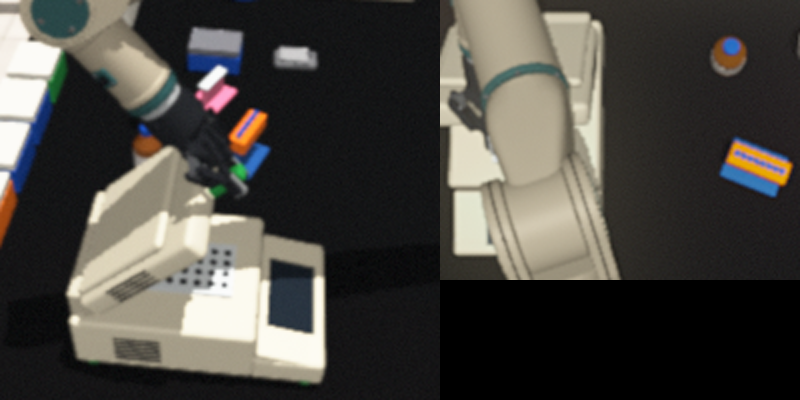

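```bash
python3 -c "
from cell import ctrl
print(ctrl.finish_job())"
```

```text
the job is handed in; nothing more can be done
None
```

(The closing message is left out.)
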